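# Push an empty tin through the flap of the recycling box

### The job

Recycle the empty spice tin that lies on the lid of the clear box, using fingertips only: push the self-closing flap open with one finger and hold it there while the other finger pushes the tin off the shelf and through the mouth. Keep the flap open with the finger until the tin has dropped inside, then let it shut by itself. Do not pinch or pick up the tin, and leave everything else on the counter where it is.

Things in the scene. Friction and masses are not known exactly. Their poses are not given: they have to be found in the camera images.
- box: Clear plastic recycling box with a white clip-on lid, fixed to the counter. Origin on the counter straight below the mouth edge, on the centre line; z up, +y from the lid's shelf to its mouth. 140 mm wide (x -70..70), y -120..140. Shelf: y -120..0, top 100 mm above the counter, flat, no rim, hollow below. Inner floor 4 mm up.
- mouth_edge (a point): Midpoint of the straight edge where the shelf's top ends and the mouth begins; axes as the box's. From here the mouth slopes up at 21 degrees along +y, between thin cheeks with inner faces at x = -48 and +48 mm, to the hinge. The flap covers it; nothing is above it, so fingers can come in from above. A thing pushed over this edge drops into the box if the flap is held open.
- flap_hinge (a point): Middle of the flap's hinge line, which runs along the box's x at the top of the mouth: 115 mm beyond the mouth edge along y and 44 mm above the shelf. Behind it (box y 122..140) is a flat strip, the highest part of the lid, 47 mm above the shelf.
- flap (a joint): Grey self-closing flap, a plate 90 wide, 117 long, 4 mm thick, hung by its upper edge; the free edge is at the mouth edge. Rad: 0 shut, grows as the free edge swings down into the box, stop 1.25. Light spring: 0.1 N m at 0, 0.16 at 0.8 (1 N at the free edge, 4 N 40 mm from the hinge). A fingertip 5 mm above the shelf opens it to 0.3 with its far side at box y = 70 mm, 0.8 at y = 100.
- tin_center (a point): Centre (half-way up) of the small closed empty spice tin lying on the lid's shelf: bare steel, a block 52 mm (its x) by 40 mm (its y) by 24 mm high, 40 to 85 g. It starts 40 to 60 mm before the mouth edge, its y roughly along the box's y. Two fingers 75 to 85 mm apart straddle it along y with room to spare.
- steamer: Perforated stainless steamer tier, 230 mm across and 85 high, two side handles; a bystander. Origin at its underside.
- colander: Red plastic colander, 230 mm across and 90 high; a bystander. Origin at its underside.
- dish: Small white ceramic harissa dish, 90 mm across and 35 high, near the box; a bystander. Origin at its underside.
- salt: Glass salt jar, 48 mm across and 85 high, near the box; a bystander. Origin at its underside.
- glass: Tea glass, 54 mm across and 80 high, near the box; a bystander. Origin at its underside.

How it is judged:
By the outcome, as a careful person would: the job done as asked, in the order asked, and still so for the second after the job is handed in, with the robot touching nothing.
It also fails if it takes over 38 s, if anything falls off the work surface, if the arm or the gripper's body presses on something with over 40 N, if the wrist force passes 120 N, or if a joint passes its speed limit or range.

### The arm

A 6-joint arm with a two-finger parallel gripper is mounted at the origin on the work surface. World frame = base frame: x ahead of the robot, y to its left, z up, the work surface at z = 0. Lengths are in mm, angles in rad, forces in N, time in s.
With the tool pointing down it reaches from about 400 to 925 mm from the base axis. Payload 12.5 kg.
Tool frame: the origin (TCP) lies on the centre line of the jaws, within the pads' length; the fingertips stand 19 mm ahead of it and the grasp point (between the pads) is the TCP; y points along the fingers, x is the direction in which the jaws open and shut, and the axes are right-handed (so a half turn about y gives the same grasp; the last joint's range is limited). The gripper opens to 95 mm and grips with 3 to 60 N. Pads are 20 mm wide; open, the fingers measure 119 mm over their backs; the gripper's body (75 mm by 180 mm) begins 59 mm behind the grasp point.
Start: joints at [-1.413, 0.491, 1.559, -0, 1.092, -0.106], TCP at [162.992, -603.389, 233.661] pointing down, gripper open.
Joint ranges: [-3.1, 3.1], [-0.84, 2.19], [0.05, 2.79], [-1.13, 4.28], [0.06, 2.93], [-2.69, 2.69]. Speed limits (rad/s): [2.22, 2.22, 2.79, 3.14, 3.14, 3.14].

### API

Orientations are given as [roll, pitch, yaw] about the fixed x, y, z axes, in that order (R = Rz(yaw) Ry(pitch) Rx(roll)).
In Python, from cell import env gives the robot as it stands. The module is installed in compiled form; this text tells all that it offers.
- The arm moves only by the tool move_arm, never from a script. Its argument "rows" is a list of rows, each an object of numbers: "tx", "ty", "tz": the shift along the tool's x, y, z in cm; "rx", "ry", "rz": the turn, a rotation vector about the tool's x, y, z in rad; "grip": the opening in per cent of the stroke, from 0 (shut) to 100 (fully open). In form: [{"tx": .., "ty": .., "tz": .., "rx": .., "ry": .., "rz": .., "grip": ..}, ...]. A call has 1 to 10 rows; each row shifts and turns the commanded pose from where the row before left it, along the tool's axes as they then stand; what a row does not reach is not made up. A row lasts 1/12 s, in which the tool goes at most 41.7 mm and 7.16 degrees, less where a joint would pass 70% of its speed; a pose out of reach is approached as far as the arm can. A call is refused whole if a number of a shift passes 4.17 or a number of a turn 0.125, either way. A call with a gripper value outside its range is refused whole. The fingers move at their own pace and stop on an object; the grip force is fixed at half the most. Time passes only in rows, so rows that do not move let the fingers close. It gives the time, the measured TCP pose, the force and the opening at its end, in the units of the state.
- env.state(): the state, without advancing time (a new reading comes with each control period).
- env.read_camera(name): name is "scene" or "top"; returns (picture, depth): 420x560x3 uint8, blue, green, red; 420x560 float32, mm along the optical axis (not along the pixel's ray), 0 where there is no reading.
- env.calibration(name): a dict with "vertical_fov" (degrees; the focal length in pixels is half the picture's height over the tangent of half this angle, whatever the lens; pixels are square), "cx", "cy" (the principal point, pixels), "eye" and "rotation" of the camera in the world. Camera axes: x right, y up, looking along -z (the intrinsics and any distortion apply to the point x, -y, -z); pixel columns grow to the right and rows downward; lengths in mm; the calibration is good to about 2 mm. A picture is of the moment at which its call begins. calibration takes no time and is no camera call.
- env.job_done(): hands the job in, once; it reports no verdict.
The state is a dict: "t": time; "joints": joint angles; "qvel": joint speeds; "tau": joint torques, N m; "eef_pos": TCP position; "tcp_rot": TCP orientation; "ft_force": force on the tool from outside, world axes, zero at the start; "moment": the same for the moment, N m; "opening": opening from 0.0 (shut) to 1.0 (fully open).
Only numpy, scipy, OpenCV 4.12 (cv2) and the standard library are available. Lean on these libraries where they do the work, as an engineer would, in place of code of your own. Each camera call takes 0.05 s, during which the arm holds its last target.

## Working session

There is one attempt and no reset: what is moved stays moved. The work goes in short steps, Python scripts to look and compute and a tool call to move; the robot and the scene stay as the last step left them, time stands still between calls to the robot, and variables do not carry over. Pictures are saved under pics/ and viewed, and the job is handed in when it is done.

Besides the shell and the picture viewer there is one more tool, called after ">>>" as name(argument=value, ...) on one line, values as JSON. move_arm: Moves the arm, as the interface text tells. Its arguments: {"type":"object","properties":{"rows":{"type":"array"}},"required":["rows"]}

```bash
mkdir -p pics
python3 - <<'E'
from cell import env
import cv2,numpy as np
for n in("scene","top"):
    p,d=env.read_camera(n); cv2.imwrite(f"pics/{n}0.png",p); np.save(f"{n}0.npy",d); print(env.calibration(n),d.min(),d.max())
print(env.state())
E
```

```text
{'vertical_fov': 52.02746384983813, 'cx': 273.73670482256387, 'cy': 214.09851643262118, 'eye': array([ 965.33153415, -525.67958739, 1026.75460761]), 'rotation': array([ 0.62381854, -0.01569591,  0.65422746])} 0.0 3419.9333
{'vertical_fov': 57.69931875193068, 'cx': 280.57657501611794, 'cy': 205.2861210543314, 'eye': array([ 488.57987688,   13.39361188, 1067.11882082]), 'rotation': array([ 9.65935304e-02, -1.52540899e-03, -1.58901928e+00])} 0.0 1931.0396
{'t': 0.1, 'joints': array([-1.41260012e+00,  4.91494208e-01,  1.55937926e+00, -1.23505203e-05,
        1.09170362e+00, -1.05579217e-01]), 'qvel': array([ 1.82543055e-03,  3.56891208e-05, -1.74001127e-03, -6.33959779e-05,
        8.47873723e-04, -5.75524652e-04]), 'tau': array([ 3.26940717e-03, -6.13624477e+01, -2.58606917e+01,  6.93571405e-02,
        4.70046583e-02, -6.03208628e-05]), 'eef_pos': array([ 162.9557483 , -603.18262141,  233.12651285]), 'tcp_rot': array([-1.57070348e+00,  9.80104649e-04, -1.30701516e+00]), 'ft_force': array([0.48300422, 0.00654911, 0.22952847]), 'moment': array([-0.02207972,  0.02188514,  0.0059815 ]), 'opening': 1.0031288280362298}
```

View pics/scene0.png

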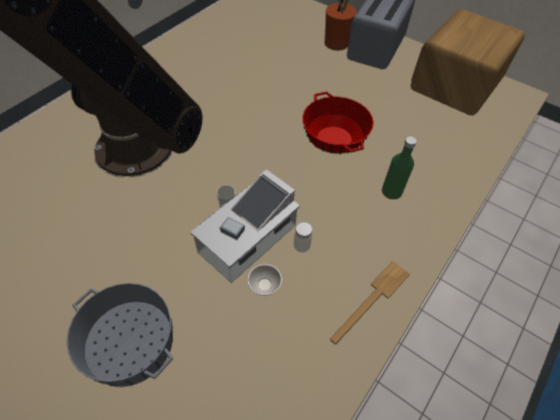

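View pics/top0.png

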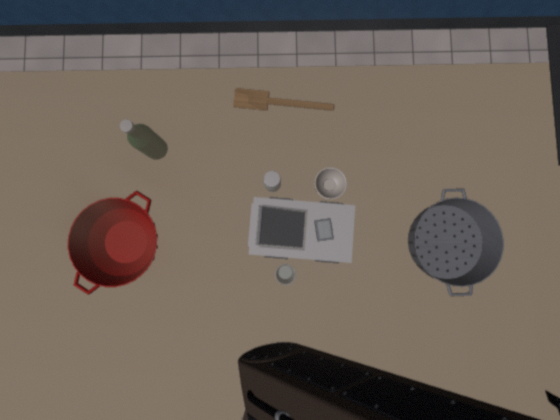

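```bash
cat > h.py <<'E'
import numpy as np,cv2
from scipy.spatial.transform import Rotation as R
from cell import env
def cam(n,sh=(420,560)):
    c=env.calibration(n); f=sh[0]/2/np.tan(np.radians(c['vertical_fov'])/2)
    return f,c['cx'],c['cy'],np.array(c['eye']),R.from_euler('xyz',c['rotation']).as_matrix()
def cloud(n,d):
    f,cx,cy,e,M=cam(n); v,u=np.mgrid[:420,:560]
    P=np.stack([(u-cx)/f*d,-(v-cy)/f*d,-d],-1); return P@M.T+e
def plane(n,u,v,z):
    f,cx,cy,e,M=cam(n); r=M@np.array([(u-cx)/f,-(v-cy)/f,-1]); return e+r*(z-e[2])/r[2]
def proj(n,p):
    f,cx,cy,e,M=cam(n); q=M.T@(np.array(p)-e); return cx+f*q[0]/-q[2], cy-f*q[1]/-q[2]
E
python3 - <<'E'
from h import *
print(env.calibration("top").keys())
for n,(x0,y0,x1,y1) in (("top",(235,160,375,290)),("scene",(180,160,340,310))):
    p=cv2.imread(f"pics/{n}0.png"); d=np.load(f"{n}0.npy"); W=cloud(n,d)
    for uv in [(310,320),(280,228),(345,230),(324,229),(300,205)] if n=="top" else [(232,228),(250,300),(300,300),(215,228),(265,200)]:
        print(n,uv,W[uv[1],uv[0]].round(1))
    cv2.imwrite(f"pics/{n}0z.png",cv2.resize(p[y0:y1,x0:x1],None,fx=4.5,fy=4.5,interpolation=cv2.INTER_CUBIC)[:600,:800])
E
```

```text
dict_keys(['vertical_fov', 'cx', 'cy', 'eye', 'rotation'])
top (310, 320) [275.9 -64.7   1.8]
top (280, 228) [523.5  12.7 126.5]
top (345, 230) [ 516.5 -152.2   97.7]
top (324, 229) [519.2 -96.2 121.6]
top (300, 205) [582.1 -39.3  99.6]
scene (232, 228) [522.7 -98.8 120. ]
scene (250, 300) [ 645.3 -182.2   -1.9]
scene (300, 300) [ 747.1 -103.4   -1. ]
scene (215, 228) [ 478.2 -116.4   99.7]
scene (265, 200) [536.2  19.2 126.6]
```

```bash
ls pics
```

```text
scene0.png
scene0z.png
top0.png
top0z.png
```

View pics/top0z.png

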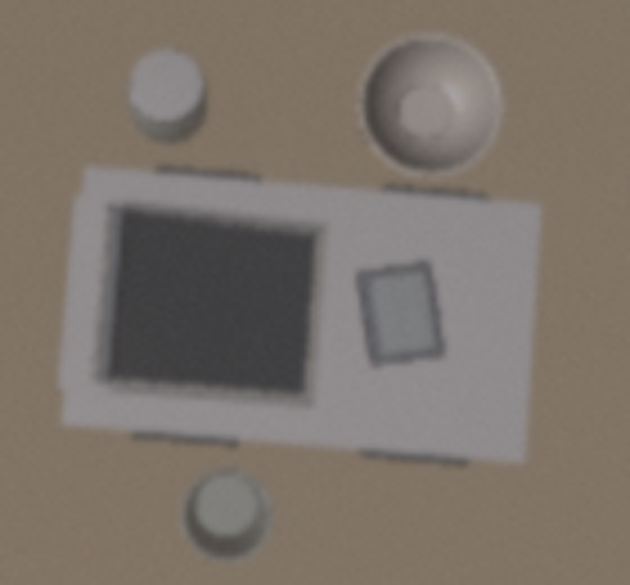

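View pics/scene0z.png

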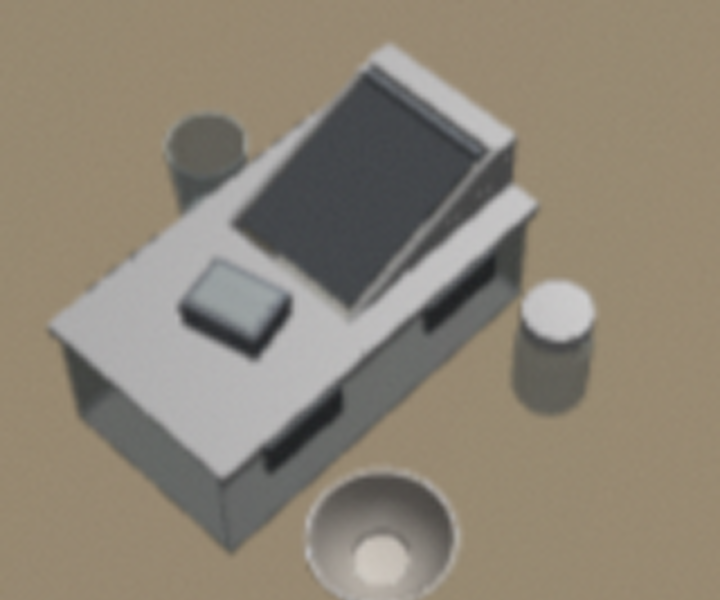

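```bash
cat > fit.py <<'E'
from h import *
def rect(P):
    r=cv2.minAreaRect(P.astype(np.float32)); return np.round(r[0],1),np.round(r[1],1),round(r[2],2)
def fit(n,p,d):
    W=cloud(n,d); X,Y,Z=W[...,0],W[...,1],W[...,2]
    roi=(X>400)&(X<640)&(Y>-200)&(Y<110)&(d>0)
    m=(roi&(Z>92)&(Z<160)).astype(np.uint8)
    k,l,s,c=cv2.connectedComponentsWithStats(m); i=1+np.argmax(s[1:,4]); B=l==i
    print(n,"box",s[i,4],rect(W[B][:,:2]))
    sh=B&(Z<106); print(" shelf z med",np.median(Z[sh]))
    t=B&(Y<-45)&(Z>112)
    print(" tin",t.sum(),rect(W[t][:,:2]),np.median(Z[t]), W[t].mean(0).round(1))
    g=p.astype(int).max(2); f=B&(g<95)&(Y>-60)
    f=cv2.morphologyEx(f.astype(np.uint8),cv2.MORPH_OPEN,np.ones((3,3)))>0
    print(" flap",f.sum(),rect(W[f][:,:2]),Z[f].min(),Z[f].max(), "yrange",Y[f].min(),Y[f].max())
    strip=B&(Z>143); print(" strip",strip.sum(),rect(W[strip][:,:2]))
if __name__=="__main__":
    for n in("top","scene"): fit(n,cv2.imread(f"pics/{n}0.png"),np.load(f"{n}0.npy"))
    o=lambda u,v:(235+u/4.5-.4,160+v/4.5-.4)
    for uv in [(541,203),(525,463),(62,428),(86,166)]: print(plane("top",*o(*uv),100).round(1))
    print("tin top corners");
    for uv in [(357,270),(429,262),(444,354),(375,365)]: print(plane("top",*o(*uv),124).round(1))
    print("free edge");
    for uv in [(321,225),(304,395)]: print(plane("top",*o(*uv),100).round(1))
    o=lambda u,v:(180+u/4.5-.4,160+v/4.5-.4)
    print("scene shelf corners, tin top, free edge")
    for uv in [(50,328),(228,478),(535,205)]: print(plane("scene",*o(*uv),100).round(1))
    for uv in [(213,260),(291,297),(258,335),(181,297)]: print(plane("scene",*o(*uv),124).round(1))
    for uv in [(234,222),(350,308)]: print(plane("scene",*o(*uv),100).round(1))
E
python3 fit.py
```

```text
top box 5898 (array([519.8, -42.7]), array([260.7, 154. ]), 84.28)
 shelf z med 99.25176117136891
 tin 347 (array([518.5, -95.5]), array([52.7, 40.6]), 6.31) 123.35929271899295 [518.2 -95.  123.2]
 flap 1603 (array([526.8,   7.6]), array([108.7,  92.8]), 84.03) 95.97737077120223 151.2904419920999 yrange -48.903625067663164 63.845416167747146
 strip 449 (array([531. ,  70.4]), array([ 33.2, 103.2]), 84.38)
scene box 4919 (array([521.1, -42.5]), array([262.1, 155.1]), 84.2)
 shelf z med 98.36445139808473
 tin 306 (array([518.8, -96.1]), array([52.6, 41.7]), 8.31) 121.9755454460348 [521.4 -98.2 121.5]
 flap 1466 (array([527.9,  19.6]), array([133.4, 104.6]), 85.08) 97.48680976444678 148.9445687678367 yrange -48.7242709029037 81.80856667179273
 strip 281 (array([532.4,  71. ]), array([ 33.4, 104.6]), 84.71)
[ 580.3 -179.1  100. ]
[ 434.6 -164.8  100. ]
[458.7  93.5 100. ]
[606.1  78.4 100. ]
tin top corners
[542.8 -71.7 124. ]
[ 546.5 -111.4  124. ]
[ 495.9 -118.1  124. ]
[490.6 -80.1 124. ]
free edge
[570.  -54.1 100. ]
[474.6 -42.3 100. ]
scene shelf corners, tin top, free edge
[ 438.7 -165.2  100. ]
[ 582.1 -176.3  100. ]
[605.4  77.3 100. ]
[493.  -83.8 124. ]
[544.3 -76.  124. ]
[ 546.2 -106.9  124. ]
[ 495.6 -114.1  124. ]
[472.  -43.5 100. ]
[564.7 -49.  100. ]
```

The top picture shows the tin near pixel (324,229), the shelf to the right of it and the dark flap to the left (free edge near column 305). The glass, salt jar and dish stand close beside the box. The scene view agrees within about 3 mm.

- **Box:** origin about (520, -52), yaw about -5.8°.
- **Tin:** about (3, -43) in the box frame, turned by about 13°.

Next I move above the straddle pose.

>>> move_arm(rows=[{"tx":-2.3,"tz":2.8,"grip":95},{"tx":-2.3,"tz":2.8,"grip":95},{"tx":-2.3,"tz":2.8,"grip":95},{"tx":-2.3,"tz":2.8,"grip":95},{"tx":-2.3,"tz":2.8,"grip":95},{"tx":-2.3,"tz":2.8,"grip":95},{"tx":-2.3,"tz":2.8,"grip":95},{"tx":-2.3,"tz":2.8,"grip":95},{"tx":-2.3,"tz":2.8,"grip":95},{"tx":-2.3,"tz":2.8,"grip":95}])

```text
validation failed for argument at $.ro...
```

>>> move_arm(rows=[{"tx":-2.3,"tz":2.7,"grip":95},{"tx":-2.3,"tz":2.7,"grip":95},{"tx":-2.3,"tz":2.7,"grip":95},{"tx":-2.3,"tz":2.7,"grip":95},{"tx":-2.3,"tz":2.7,"grip":95},{"tx":-2.3,"tz":2.7,"grip":95},{"ry":0.12,"grip":95},{"ry":0.12,"grip":95},{"ry":0.12,"grip":95},{"grip":95}])

```text
validation failed for argument at $.ro...
```

```bash
cat > rel.py <<'E'
from h import *
O=np.array([520,-52.3]);a=np.radians(-5.8);ex=np.array([np.cos(a),np.sin(a)]);ey=np.array([-np.sin(a),np.cos(a)])
def rel():
    s=env.state(); p=s['eef_pos']; M=R.from_euler('xyz',s['tcp_rot']).as_matrix()
    q=p[:2]-O; print("t",round(s['t'],2),"box xy",(q@ex).round(1),(q@ey).round(1),"z",p[2].round(1),"open",round(s['opening'],3),"F",s['ft_force'].round(1),"J",s['joints'].round(2))
    print("rot",s['tcp_rot'].round(3),"yaw err to -1.672",round(s['tcp_rot'][2]+1.672,4))
    return s,M
if __name__=="__main__":
    s,M=rel()
    T=np.array([*(O+3*ex-50*ey),124]); print("tool delta cm to straddle",(M.T@(T-s['eef_pos'])/10).round(2))
E
python3 rel.py
```

```text
t 0.1 box xy -299.5 -584.1 z 233.1 open 1.003 F [0.5 0.  0.2] J [-1.41  0.49  1.56 -0.    1.09 -0.11]
rot [-1.571e+00  1.000e-03 -1.307e+00] yaw err to -1.672 0.365
tool delta cm to straddle [-39.09  10.96  47.33]
```

>>> move_arm(rows=[{"tx":-2.3,"ty":0,"tz":2.8,"rx":0,"ry":0,"rz":0,"grip":95},{"tx":-2.3,"ty":0,"tz":2.8,"rx":0,"ry":0,"rz":0,"grip":95},{"tx":-2.3,"ty":0,"tz":2.8,"rx":0,"ry":0,"rz":0,"grip":95},{"tx":-2.3,"ty":0,"tz":2.8,"rx":0,"ry":0,"rz":0,"grip":95},{"tx":-2.3,"ty":0,"tz":2.8,"rx":0,"ry":0,"rz":0,"grip":95},{"tx":-2.3,"ty":0,"tz":2.8,"rx":0,"ry":0,"rz":0,"grip":95},{"tx":-2.3,"ty":0,"tz":2.8,"rx":0,"ry":0,"rz":0,"grip":95},{"tx":-2.3,"ty":0,"tz":2.8,"rx":0,"ry":0,"rz":0,"grip":95},{"tx":-2.3,"ty":0,"tz":2.8,"rx":0,"ry":0,"rz":0,"grip":95},{"tx":-2.3,"ty":0,"tz":2.8,"rx":0,"ry":0,"rz":0,"grip":95}])

```text
t: 0.93
eef_pos: [374.0, -306.7, 233.6]
tcp_rot: [-1.571, 0.0, -1.307]
ft_force: [0.3, 0.1, 0.6]
opening: 0.95
```

>>> move_arm(rows=[{"tx":-2.6,"ty":0,"tz":3.1,"rx":0,"ry":0,"rz":0,"grip":95},{"tx":-2.6,"ty":0,"tz":3.1,"rx":0,"ry":0,"rz":0,"grip":95},{"tx":-2.6,"ty":0,"tz":3.1,"rx":0,"ry":0,"rz":0,"grip":95},{"tx":-2.6,"ty":0,"tz":3.1,"rx":0,"ry":0,"rz":0,"grip":95},{"tx":-2.6,"ty":0,"tz":3.1,"rx":0,"ry":0,"rz":0,"grip":95},{"tx":-2.6,"ty":0,"tz":3.1,"rx":0,"ry":0,"rz":0,"grip":95},{"tx":0,"ty":0,"tz":0,"rx":0,"ry":0.122,"rz":0,"grip":95},{"tx":0,"ty":0,"tz":0,"rx":0,"ry":0.122,"rz":0,"grip":95},{"tx":0,"ty":0,"tz":0,"rx":0,"ry":0.121,"rz":0,"grip":95},{"tx":0,"ty":0,"tz":0,"rx":0,"ry":0,"rz":0,"grip":95}])

```text
t: 1.77
eef_pos: [512.2, -108.8, 233.3]
tcp_rot: [-1.571, 0.0, -1.677]
ft_force: [-0.1, -0.0, 0.2]
opening: 0.954
```

```bash
python3 rel.py
```

```text
t 1.77 box xy -2.0 -57.0 z 233.3 open 0.954 F [-0.1 -0.   0.2] J [-0.34  0.35  1.81 -0.    0.99  1.34]
rot [-1.571  0.    -1.677] yaw err to -1.672 -0.0048
tool delta cm to straddle [-0.7  10.93  0.51]
```

>>> move_arm(rows=[{"tx":-0.7,"ty":1,"tz":0.5,"rx":0,"ry":0,"rz":0,"grip":95},{"tx":0,"ty":2,"tz":0,"rx":0,"ry":0,"rz":0,"grip":95},{"tx":0,"ty":2,"tz":0,"rx":0,"ry":0,"rz":0,"grip":95},{"tx":0,"ty":1,"tz":0,"rx":0,"ry":0,"rz":0,"grip":95},{"tx":0,"ty":0,"tz":0,"rx":0,"ry":0,"rz":0,"grip":95}])

```text
t: 2.18
eef_pos: [517.1, -102.4, 171.2]
tcp_rot: [-1.575, 0.001, -1.67]
ft_force: [0.1, 0.2, -0.5]
opening: 0.949
```

```bash
cat > look.py <<'E'
import sys
from h import *
from rel import rel
s,M=rel()
for n,(x0,y0,x1,y1) in (("top",(225,150,375,290)),("scene",(170,150,350,310))):
    p,d=env.read_camera(n); np.save(f"{n}_{sys.argv[1]}.npy",d); cv2.imwrite(f"pics/{n}_{sys.argv[1]}_full.png",p)
    z=cv2.resize(p[y0:y1,x0:x1],(400,int(400*(y1-y0)/(x1-x0))),interpolation=cv2.INTER_CUBIC)
    z=cv2.copyMakeBorder(z,0,400-z.shape[0],0,0,cv2.BORDER_CONSTANT)
    a=z if n=="top" else np.hstack([a,z])
cv2.imwrite(f"pics/look_{sys.argv[1]}.png",np.clip(a*1.3,0,255).astype(np.uint8))
E
python3 look.py a
```

```text
t 2.18 box xy 2.2 -50.1 z 171.2 open 0.949 F [ 0.1  0.2 -0.5] J [-0.32  0.43  1.87 -0.    0.85  1.35]
rot [-1.575e+00  1.000e-03 -1.670e+00] yaw err to -1.672 0.0025
```

View pics/look_a.png

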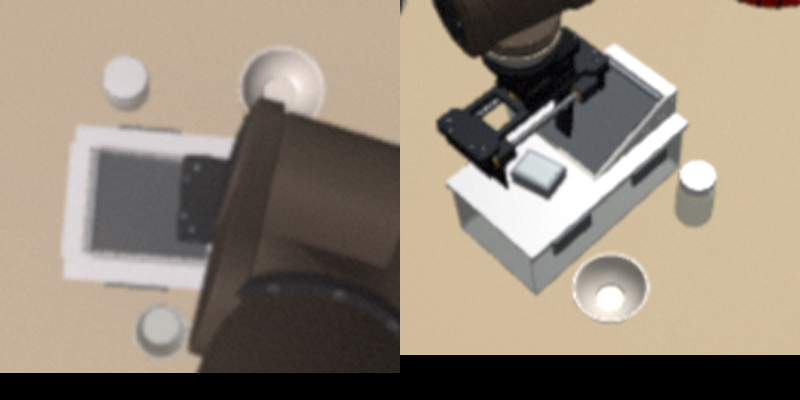

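The scene view shows the fingers straddling the tin (about crop pixel (540,170)), one behind it and one over the flap's lower edge. Nothing is touching, so I lower.

>>> move_arm(rows=[{"tx":0,"ty":1.5,"tz":0,"rx":0,"ry":0,"rz":0,"grip":95},{"tx":0,"ty":1.5,"tz":0,"rx":0,"ry":0,"rz":0,"grip":95},{"tx":0,"ty":0.8,"tz":0,"rx":0,"ry":0,"rz":0,"grip":95},{"tx":0,"ty":0.4,"tz":0,"rx":0,"ry":0,"rz":0,"grip":95},{"tx":0,"ty":0,"tz":0,"rx":0,"ry":0,"rz":0,"grip":95},{"tx":0,"ty":0,"tz":0,"rx":0,"ry":0,"rz":0,"grip":95}])

```text
t: 2.78
eef_pos: [518.2, -102.9, 132.2]
tcp_rot: [-1.57, -0.0, -1.672]
ft_force: [0.3, -0.3, -0.8]
opening: 0.949
```

```bash
python3 look.py b
```

```text
t 2.78 box xy 3.4 -50.5 z 132.2 open 0.949 F [ 0.3 -0.3 -0.8] J [-0.32  0.49  1.9  -0.    0.75  1.35]
rot [-1.57  -0.    -1.672] yaw err to -1.672 0.0002
```

View pics/look_b.png

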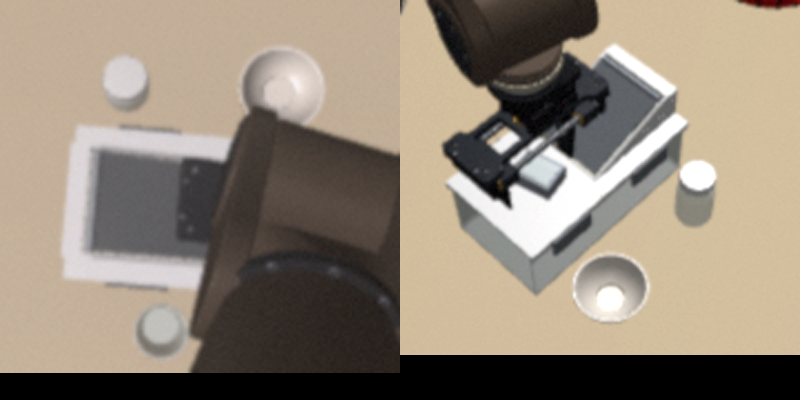

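>>> move_arm(rows=[{"tx":0,"ty":0.5,"tz":0,"rx":0,"ry":0,"rz":0,"grip":95},{"tx":0,"ty":0.3,"tz":0,"rx":0,"ry":0,"rz":0,"grip":95},{"tx":0,"ty":0,"tz":0,"rx":0,"ry":0,"rz":0,"grip":95},{"tx":-0.6,"ty":0,"tz":0,"rx":0,"ry":0,"rz":0,"grip":95},{"tx":-0.6,"ty":0,"tz":0,"rx":0,"ry":0,"rz":0,"grip":95},{"tx":-0.6,"ty":0,"tz":0,"rx":0,"ry":0,"rz":0,"grip":95},{"tx":-0.6,"ty":0,"tz":0,"rx":0,"ry":0,"rz":0,"grip":95},{"tx":-0.6,"ty":0,"tz":0,"rx":0,"ry":0,"rz":0,"grip":95},{"tx":0,"ty":0,"tz":0,"rx":0,"ry":0,"rz":0,"grip":95}])

```text
t: 3.63
eef_pos: [521.1, -71.7, 123.7]
tcp_rot: [-1.571, 0.0, -1.671]
ft_force: [0.3, 0.4, 1.0]
opening: 0.949
```

```bash
python3 look.py c
```

```text
t 3.63 box xy 3.0 -19.2 z 123.7 open 0.949 F [0.3 0.4 1. ] J [-0.26  0.5   1.92  0.    0.73  1.41]
rot [-1.571  0.    -1.671] yaw err to -1.672 0.001
```

View pics/look_c.png

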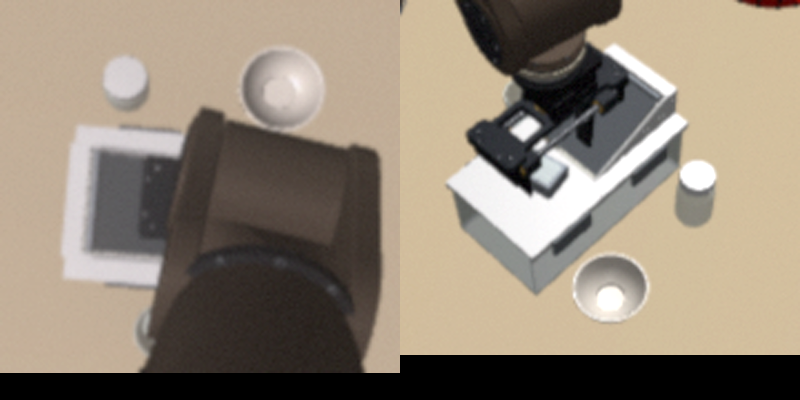

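The rear finger is now at the tin (crop pixel (545,178)) and the front finger is on the flap. I continue in the same direction.

>>> move_arm(rows=[{"tx":-0.6,"ty":0,"tz":0,"rx":0,"ry":0,"rz":0,"grip":95},{"tx":-0.6,"ty":0,"tz":0,"rx":0,"ry":0,"rz":0,"grip":95},{"tx":-0.6,"ty":0,"tz":0,"rx":0,"ry":0,"rz":0,"grip":95},{"tx":-0.6,"ty":0,"tz":0,"rx":0,"ry":0,"rz":0,"grip":95},{"tx":-0.6,"ty":0,"tz":0,"rx":0,"ry":0,"rz":0,"grip":95},{"tx":0,"ty":0,"tz":0,"rx":0,"ry":0,"rz":0,"grip":95}])

```text
t: 4.23
eef_pos: [524.1, -42.0, 123.6]
tcp_rot: [-1.571, 0.0, -1.671]
ft_force: [0.5, 0.2, 1.6]
opening: 0.951
```

```bash
python3 look.py d
```

```text
t 4.23 box xy 3.0 10.7 z 123.6 open 0.951 F [0.5 0.2 1.6] J [-0.21  0.5   1.92  0.    0.73  1.47]
rot [-1.571  0.    -1.671] yaw err to -1.672 0.0008
```

View pics/look_d.png

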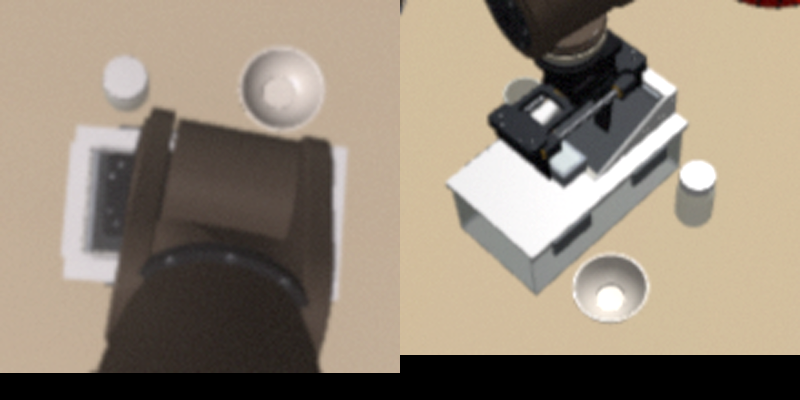

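Run:
```python
from h import *; import rel
z=cv2.imread("pics/scene_d_full.png")[195:255,205:305]
cv2.imwrite("pics/zd.png",cv2.resize(z,(800,480),interpolation=cv2.INTER_CUBIC))
d=np.load("scene_d.npy");W=cloud("scene",d)
for u in range(235,262,3):
  for v in (218,222,226):
    w=W[v,u]; q=w[:2]-rel.O; print((u,v),(q@rel.ex).round(),(q@rel.ey).round(),w[2].round(),end=' | ')
  print()
```

```text
(235, 218) 38.0 -58.0 205.0 | (235, 222) 37.0 -58.0 189.0 | (235, 226) 15.0 -42.0 132.0 | 
(238, 218) 38.0 -49.0 196.0 | (238, 222) 491.0 -426.0 1027.0 | (238, 226) 14.0 -32.0 121.0 | 
(241, 218) 38.0 -40.0 188.0 | (241, 222) 13.0 -19.0 124.0 | (241, 226) 22.0 -28.0 125.0 | 
(244, 218) 10.0 -6.0 125.0 | (244, 222) 17.0 -13.0 122.0 | (244, 226) 25.0 -21.0 121.0 | 
(247, 218) 14.0 1.0 123.0 | (247, 222) 23.0 -8.0 123.0 | (247, 226) 32.0 -16.0 122.0 | 
(250, 218) -4.0 28.0 78.0 | (250, 222) 29.0 -3.0 123.0 | (250, 226) 33.0 -7.0 114.0 | 
(253, 218) 5.0 30.0 84.0 | (253, 222) 32.0 5.0 118.0 | (253, 226) 34.0 2.0 105.0 | 
(256, 218) 11.0 36.0 85.0 | (256, 222) 18.0 28.0 81.0 | (256, 226) 24.0 23.0 73.0 | 
(259, 218) 21.0 38.0 91.0 | (259, 222) 27.0 31.0 86.0 | (259, 226) 33.0 25.0 80.0 |
```

View pics/zd.png

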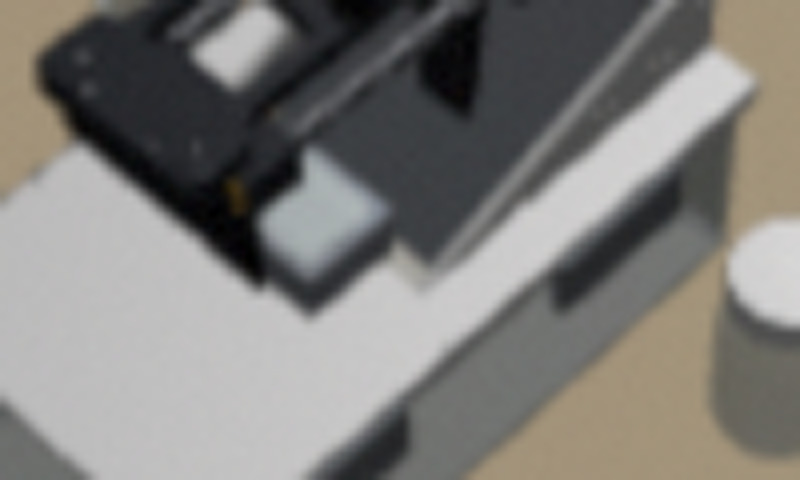

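The tin lies square to the finger, its right side at x=33 (cheek at 48) and its front edge just over the mouth edge. The flap is open ahead of it. Final push.

>>> move_arm(rows=[{"tx":-0.8,"ty":0,"tz":0,"rx":0,"ry":0,"rz":0,"grip":95},{"tx":-1.0,"ty":0,"tz":0,"rx":0,"ry":0,"rz":0,"grip":95},{"tx":-1.0,"ty":0,"tz":0,"rx":0,"ry":0,"rz":0,"grip":95},{"tx":-0.7,"ty":0,"tz":0,"rx":0,"ry":0,"rz":0,"grip":95},{"tx":-0.3,"ty":0,"tz":0,"rx":0,"ry":0,"rz":0,"grip":95},{"tx":0,"ty":0,"tz":0,"rx":0,"ry":0,"rz":0,"grip":95},{"tx":0,"ty":0,"tz":0,"rx":0,"ry":0,"rz":0,"grip":95},{"tx":0,"ty":0,"tz":0,"rx":0,"ry":0,"rz":0,"grip":95}])

```text
t: 5.0
eef_pos: [527.7, -5.3, 123.7]
tcp_rot: [-1.571, 0.0, -1.672]
ft_force: [-1.8, -2.0, 3.5]
opening: 0.948
```

```bash
python3 look.py e
python3 - <<'E'
import cv2
z=cv2.imread("pics/scene_e_full.png")[185:265,190:310]
cv2.imwrite("pics/ze.png",cv2.resize(z,(800,533),interpolation=cv2.INTER_CUBIC))
E
```

```text
t 5.0 box xy 2.9 47.6 z 123.7 open 0.948 F [-1.8 -2.   3.5] J [-0.14  0.5   1.91  0.    0.73  1.54]
rot [-1.571  0.    -1.672] yaw err to -1.672 -0.0
```

View pics/ze.png

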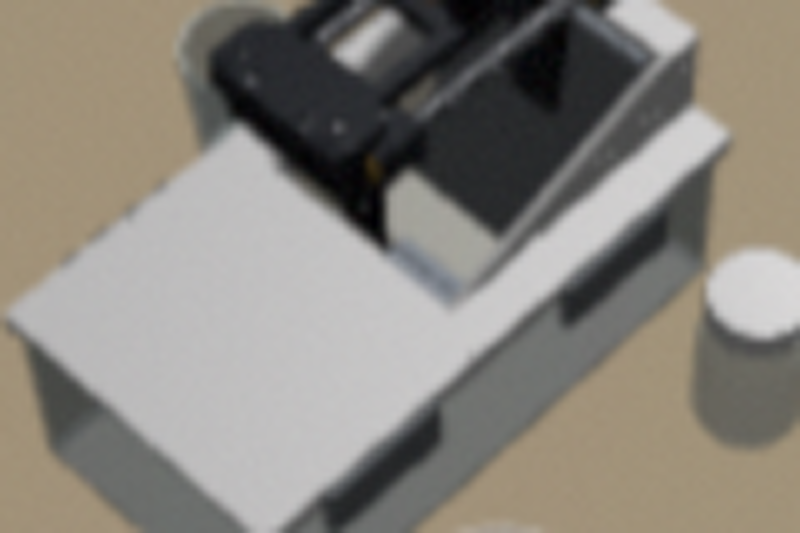

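Run:
```python
from h import *; import rel
d=np.load("scene_e.npy");W=cloud("scene",d);p=cv2.imread("pics/scene_e_full.png")
for U in range(390,500,15):
  for V in (200,225,250,265,280,295):
    u=round(190+U/6.67);v=round(185+V/6.67)
    w=W[v,u]; q=w[:2]-rel.O; print((U,V),(q@rel.ex).round(),(q@rel.ey).round(),w[2].round(),p[v,u],end=' | ')
  print()
```

```text
(390, 200) -56.0 68.0 1.0 [131 137 138] | (390, 225) -45.0 57.0 2.0 [122 126 127] | (390, 250) -18.0 32.0 40.0 [104 100  97] | (390, 265) 19.0 -1.0 98.0 [193 193 194] | (390, 280) 23.0 -6.0 97.0 [198 197 199] | (390, 295) 27.0 -9.0 96.0 [198 197 198] | 
(405, 200) -48.0 72.0 4.0 [154 161 162] | (405, 225) -39.0 64.0 2.0 [153 161 161] | (405, 250) -11.0 37.0 42.0 [139 131 125] | (405, 265) -3.0 29.0 44.0 [147 141 136] | (405, 280) 30.0 -1.0 100.0 [190 187 187] | (405, 295) 35.0 -7.0 102.0 [198 199 199] | 
(420, 200) -44.0 77.0 3.0 [156 164 163] | (420, 225) -34.0 67.0 3.0 [156 163 163] | (420, 250) -29.0 62.0 -2.0 [150 150 147] | (420, 265) 2.0 32.0 46.0 [124 117 111] | (420, 280) 5.0 29.0 42.0 [155 147 144] | (420, 295) 38.0 -2.0 99.0 [195 194 195] | 
(435, 200) -39.0 81.0 4.0 [153 159 160] | (435, 225) -30.0 71.0 3.0 [156 164 164] | (435, 250) -23.0 64.0 2.0 [154 160 161] | (435, 265) 5.0 37.0 43.0 [145 137 131] | (435, 280) 11.0 31.0 46.0 [139 130 124] | (435, 295) 13.0 29.0 40.0 [164 158 156] | 
(450, 200) -20.0 69.0 34.0 [119 124 126] | (450, 225) -27.0 76.0 1.0 [155 162 164] | (
[... 219 characters left out ...]
-19.0 80.0 5.0 [154 162 162] | (465, 250) -11.0 73.0 4.0 [158 165 165] | (465, 265) -5.0 66.0 2.0 [156 162 162] | (465, 280) 49.0 13.0 104.0 [140 141 141] | (465, 295) 51.0 10.0 100.0 [162 162 163] | 
(480, 200) -2.0 72.0 50.0 [44 43 42] | (480, 225) 1.0 68.0 36.0 [120 125 126] | (480, 250) -10.0 79.0 -1.0 [157 164 165] | (480, 265) 50.0 19.0 109.0 [136 137 139] | (480, 280) 52.0 17.0 103.0 [131 130 131] | (480, 295) 53.0 15.0 97.0 [197 197 197] | 
(495, 200) 3.0 75.0 51.0 [44 42 41] | (495, 225) 8.0 70.0 41.0 [58 58 58] | (495, 250) 48.0 29.0 109.0 [146 149 149] | (495, 265) 51.0 25.0 102.0 [117 118 118] | (495, 280) 54.0 22.0 100.0 [189 189 189] | (495, 295) 59.0 17.0 100.0 [201 202 203] |
```

The tin has dropped inside. Its upper edge now reads z≈44 in the mouth, which fits the tin standing on the inner floor on its 40 mm side, clear of the flap's path. I withdraw backwards, then up.

>>> move_arm(rows=[{"tx":1,"ty":0,"tz":0,"rx":0,"ry":0,"rz":0,"grip":95},{"tx":2,"ty":0,"tz":0,"rx":0,"ry":0,"rz":0,"grip":95},{"tx":2.5,"ty":0,"tz":0,"rx":0,"ry":0,"rz":0,"grip":95},{"tx":2.5,"ty":0,"tz":0,"rx":0,"ry":0,"rz":0,"grip":95},{"tx":2,"ty":0,"tz":0,"rx":0,"ry":0,"rz":0,"grip":95},{"tx":1,"ty":0,"tz":0,"rx":0,"ry":0,"rz":0,"grip":95},{"tx":0,"ty":-2,"tz":0,"rx":0,"ry":0,"rz":0,"grip":95},{"tx":0,"ty":-4,"tz":0,"rx":0,"ry":0,"rz":0,"grip":95},{"tx":0,"ty":-4,"tz":0,"rx":0,"ry":0,"rz":0,"grip":95},{"tx":3,"ty":-2,"tz":0,"rx":0,"ry":0,"rz":0,"grip":95}])

```text
t: 5.93
eef_pos: [514.5, -142.4, 247.7]
tcp_rot: [-1.567, -0.0, -1.669]
ft_force: [1.4, -0.5, 0.5]
opening: 0.95
```

>>> move_arm(rows=[{"tx":3.5,"ty":0,"tz":0,"rx":0,"ry":0,"rz":0,"grip":95},{"tx":3.5,"ty":0,"tz":0,"rx":0,"ry":0,"rz":0,"grip":95},{"tx":3.5,"ty":0,"tz":0,"rx":0,"ry":0,"rz":0,"grip":95},{"tx":3.5,"ty":0,"tz":0,"rx":0,"ry":0,"rz":0,"grip":95},{"tx":3.5,"ty":0,"tz":0,"rx":0,"ry":0,"rz":0,"grip":95},{"tx":3,"ty":0,"tz":0,"rx":0,"ry":0,"rz":0,"grip":95},{"tx":0,"ty":0,"tz":0,"rx":0,"ry":0,"rz":0,"grip":95},{"tx":0,"ty":0,"tz":0,"rx":0,"ry":0,"rz":0,"grip":95}])

```text
t: 6.6
eef_pos: [492.4, -349.7, 243.0]
tcp_rot: [-1.571, 0.001, -1.675]
ft_force: [-0.0, 0.5, 0.1]
opening: 0.949
```

```bash
python3 look.py f
```

```text
t 6.6 box xy 2.6 -298.6 z 243.0 open 0.949 F [-0.   0.5  0.1] J [-0.73  0.45  1.6   0.    1.09  0.95]
rot [-1.571e+00  1.000e-03 -1.675e+00] yaw err to -1.672 -0.0025
```

View pics/look_f.png

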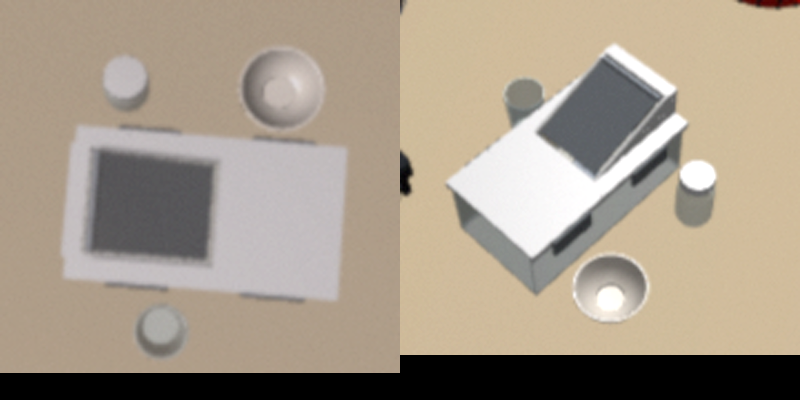

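View pics/scene_f_full.png

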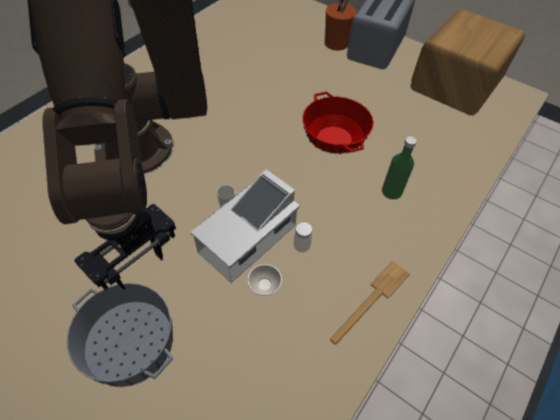

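The shelf is empty, the flap is shut, and the tin is no longer visible outside. The bystanders sit at the same pixels as before (dish (265,280), salt (303,237), glass (227,197)) and the gripper is clear. Next is a quick numeric check, then hand-in.

Run:
```python
from h import *
for n in("top","scene"):
    a=np.load(f"{n}0.npy");b=np.load(f"{n}_f.npy");W=cloud(n,b);W0=cloud(n,a)
    x,y=W[...,0],W[...,1]; roi=(x>420)&(x<720)&(y>-200)&(y<110)
    c=roi&(abs(a-b)>12)
    c=cv2.morphologyEx(c.astype(np.uint8),cv2.MORPH_OPEN,np.ones((2,2)))
    k,l,s,ce=cv2.connectedComponentsWithStats(c); print(n,[(t[4],q.round()) for t,q in zip(s[1:],ce[1:]) if t[4]>8])
    t=(x>475)&(x<560)&(y>-20)&(y<30); print(" flap height change",np.median((W-W0)[t][:,2]).round(1))
env.job_done()
```

```text
top [(np.int32(350), array([325., 230.]))]
 flap height change 1056.4
scene [(np.int32(321), array([233., 229.])), (np.int32(25), array([253., 227.]))]
 flap height change -0.1
the job is handed in; nothing more can be done
```

The tin is in the box and the job is handed in at about t = 6.7 s, well under the 38 s limit. I put both open fingers astride the tin. The front finger pushed the flap open and held it while the rear finger pushed the tin over the mouth edge. The tin was never pinched or lifted.

With the flap still held, I checked that the tin had dropped. Its upper edge read z ≈ 44 mm inside the box, which fits it standing on the floor on its 40 mm side. I then withdrew backwards and up, and the flap closed by itself. The forces reported after each move stayed within a few newtons.

**Last checks:**
- **Pictures:** both views show the shelf empty, the flap shut, the bystanders where they were, and the gripper clear of everything.
- **Top view depth:** near the box, comparing with the first picture shows only the tin's old place changed.
- **Scene view depth:** the tin's old place changed and the flap height differs by -0.1 mm. A small 25-pixel patch by the flap's free edge, about pixel (253,227), also changed. I did not look into it.
- **Failed check:** the flap height comparison in the top view gave 1056 mm. That is about the camera's own height, so I put it down to pixels with no depth reading and did not use it.

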